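# Nest three strainers on the notched drip hook

## Robot

A 7-joint arm with a two-finger parallel gripper is mounted at the origin on the work surface. World frame = base frame: x ahead of the robot, y to its left, z up, the work surface at z = 0. Lengths are in m, angles in rad, forces in N, time in s.
With the tool pointing down it reaches from about 0.4 to 0.85 m from the base axis. Payload 10.4 kg.
Tool frame: the origin (TCP) lies at the very end of the fingers, on their centre line; the grasp point (between the pads) lies 19 mm behind it; z points along the fingers, y is the line along which they close (so a half turn about z gives the same grasp; the last joint's range is limited). The gripper opens to 87 mm and grips with 3 to 60 N. Pads are 19 mm wide; open, the fingers measure 117 mm over their backs; the gripper's body (75 mm by 190 mm) begins 51 mm behind the grasp point.
Start: joints at [1.209, 0.332, -0.065, 1.46, 0.022, 1.35, -0.088], TCP at [0.208, -0.589, 0.196] pointing down, gripper open.
Joint ranges: [-2.6, 2.6], [-0.5, 2.12], [-1.47, 1.34], [0.16, 2.42], [-1.27, 4.41], [0.06, 2.06], [-2.6, 2.6]. Speed limits (rad/s): [2.22, 2.22, 2.79, 2.79, 3.14, 3.14, 3.14].

## Interface

Orientations are given as a unit quaternion [x, y, z, w].
In Python, from bench import * gives the robot as it stands.
- The arm moves only by the tool step_arm, never from a script. Its arguments are lists of equal length, an entry for each row: "delta_pos": the shift along the world's x, y, z in units of 25 mm (1.0 is 25 mm), a list of three; "turn": the turn about the world's z in units of 0.12 rad (1.0 is 0.12 rad). In form: {"delta_pos": [[tx, ty, tz], ...], "turn": [turn, ...]}. A call has 1 to 12 rows; each row shifts and turns the commanded pose from where the row before left it; what a row does not reach is not made up. A row lasts 1/10 s, in which the tool goes at most 50 mm and 8.59 degrees, less where a joint would pass 70% of its speed; a pose out of reach is approached as far as the arm can. A call with a number of a shift or a turn outside -1 to 1 is refused whole. A call with a gripper value outside its range is refused whole. "grip" is the closure, from 0 (fully open) to 1 (shut), set as the call begins (left out, the last holds). The fingers move at their own pace and stop on an object; "newtons" is the grip in N (left out, the last holds). Time passes only in rows, so rows that do not move let the fingers close. It gives the time, the measured TCP pose, the force, the opening and the grip force at its end, in the units of the state.
- read_state(): the state, without advancing time (a new reading comes with each control period).
- camera(name): name is "scene" or "top" or "wrist"; returns a dict with "image" (480x640x3 uint8, red, green, blue), "z_map" (480x640 float32, m along the optical axis (not along the pixel's ray), 0 where there is no reading), "mtx" (3x3 intrinsics, pixels), "view" (4x4, takes a point from world to camera coordinates). Camera axes: x right, y up, looking along -z (the intrinsics and any distortion apply to the point x, -y, -z); pixel columns grow to the right and rows downward; lengths in m; the calibration is good to about 2 mm. A picture is of the moment at which its call begins.
- close_job(): hands the job in; it is judged then, once.
The state is a dict: "time": time; "joint_positions": joint angles; "joint_vel": joint speeds; "joint_torque": joint torques, N m; "ee_pos": TCP position; "eef_rot": TCP orientation; "ft_force": force on the tool from outside, world axes, zero at the start; "torque": the same for the moment, N m; "width": finger opening in m; "grip_force": force on a finger pad.
Only numpy, scipy, OpenCV 4.12 (cv2) and the standard library are available. Lean on these libraries where they do the work, as an engineer would, in place of code of your own. Each camera call takes 0.05 s, during which the arm holds its last target. There are 200 camera calls.

## Task

Hang the three steel strainers from the draining rack on the drip stand's notched hook, mouths facing out from the post: the largest first, in the notch next to the post, then the middle-sized one in front of it, then the smallest, so that they nest, each with its handle eye fully down in its own notch. The hook bar may have been pulled out of its clamp by an unknown amount, so feel gently for its shoulder and notches and never push or press hard on the stand (stay under 25 N). Hang each one without tipping it, leave all three hanging freely and at rest, and leave the other things on the bench alone.

Things in the scene. Friction and masses are not known exactly. Their poses are not given: they have to be found in the camera images.
- large: The largest. Round perforated steel strainer, 120 mm across, 28 mm deep, 208 to 325 g, standing upright on its foot in the rack. Open mouth faces its -x. Pan spans x = -21 (mouth) to 7 mm (closed bottom), its centre 64 mm above the origin. Origin: underside of the foot, below the eye; z up, y across. Top edge of the handle's eye at x = 0, 179 mm up, top of the handle 207 mm.
- medium: The middle-sized. Round perforated steel strainer, 88 mm across, 28 mm deep, 152 to 237 g, standing upright on its foot in the rack. Open mouth faces its -x. Pan spans x = -19 (mouth) to 9 mm (closed bottom), its centre 48 mm above the origin. Origin: underside of the foot, below the eye; z up, y across. Top edge of the handle's eye at x = 0, 163 mm up, top of the handle 191 mm.
- small: The smallest. Round perforated steel strainer, 56 mm across, 28 mm deep, 104 to 162 g, standing upright on its foot in the rack. Open mouth faces its -x. Pan spans x = -15 (mouth) to 13 mm (closed bottom), its centre 32 mm above the origin. Origin: underside of the foot, below the eye; z up, y across. Top edge of the handle's eye at x = 0, 147 mm up, top of the handle 175 mm.
- large_eye (a point): Middle of the top edge of the largest strainer's eye (this edge will rest on the hook); axes as the strainer's. Eye: slot 18 mm wide (y), 48 mm tall, looking along x, from here down. Above it a solid flat grip tab 30 mm wide (y), 28 mm tall, 6 mm thick (x). Take the tab from above by its side edges, fingers closing along y, so that the hook passes between the fingers.
- medium_eye (a point): Middle of the top edge of the middle-sized strainer's eye (this edge will rest on the hook); axes as the strainer's. Eye: slot 18 mm wide (y), 40 mm tall, looking along x, from here down. Above it a solid flat grip tab 30 mm wide (y), 28 mm tall, 6 mm thick (x). Take the tab from above by its side edges, fingers closing along y, so that the hook passes between the fingers.
- small_eye (a point): Middle of the top edge of the smallest strainer's eye (this edge will rest on the hook); axes as the strainer's. Eye: slot 18 mm wide (y), 32 mm tall, looking along x, from here down. Above it a solid flat grip tab 30 mm wide (y), 28 mm tall, 6 mm thick (x). Take the tab from above by its side edges, fingers closing along y, so that the hook passes between the fingers.
- rack: Grey plastic fixed draining rack: base plate 215 (x) x 130 (y) x 10 mm, steel wire hoops 48 mm tall forming three cross slots 62 mm apart along its x, one strainer in each, in any order, mouths to the rack's -x. Origin: centre of the underside; z up. Lift a strainer straight up until clear of the hoops, then move it sideways along the rack's y.
- stand: Fixed drip stand: dark base 170 x 150 x 12 mm, round post at x = +55 mm, clamp head on it, top at 223 mm. A square steel hook bar, 8 mm wide and 8 mm deep below its notch floors, points from the clamp to the stand's -x (towards the robot). Origin: on the table under hook_ref; y across the bar, z up. The clamp holds firm against any permitted push.
- hook_ref (a point): Fixed point of the stand at notch-floor height (210 mm) on the bar's middle line, axes as the stand's. The bar is pulled out by an unmeasured e = 0 to 36 mm: feel for it. Notch centres at x = -e (rear), -e-18, -e-36 mm; floors 10 mm wide, roof-shaped teeth between, 6 mm high, 45 degree sides. Behind the rear notch a shoulder: face at x = -e+5, top 20 mm up. Seated eye edges are at this height.
- hook_front (a point): Fixed point of the stand, 66 mm to -x of hook_ref: where the hook's front end is if e = 0 (really e farther to -x). The tip turns up to 9 mm above the notch floors; from it to the front notch the bar is flat, 6 mm high. An eye edge carried 10 to 17 mm above the floors clears tip and teeth and meets the shoulder. A pan entering the mouth of the one behind must be less than 13 mm above its seat.
- reagent: Bystander: white bottle, 48 mm across, 85 mm tall. Origin under its centre.
- dish: Bystander: clear culture dish, 58 mm across, 20 mm tall, on the table between rack and stand. Origin under its centre.
- beaker: Bystander: glass beaker, 68 mm across, 90 mm tall. Origin under its centre.
- flask: Bystander: amber conical flask, 72 mm across, 100 mm tall. Origin under its centre.
- tipbox: Bystander: blue plastic box, 85 x 120 x 50 mm. Origin under its centre.
- jar: Bystander: amber jar, 60 mm across, 75 mm tall. Origin under its centre.
- brush: Bystander: cleaning brush lying flat on the table. Origin at its underside.

How it is judged:
By the outcome, as a careful person would: the job done as asked, in the order asked, and still so for the second after the job is handed in, with the robot touching nothing.
It also fails if it takes over 72 s, if anything falls off the work surface, if the arm or the gripper's body presses on something with over 40 N, if the wrist force passes 120 N, or if a joint passes its speed limit or range.

## Working session

There is one attempt and no reset: what is moved stays moved. The work goes in short steps, Python scripts to look and compute and a tool call to move; the robot and the scene stay as the last step left them, time stands still between calls to the robot, and variables do not carry over. Pictures are saved under pics/ and viewed, at most 10 in all, crops included, and the job is handed in when it is done.

Besides the shell and the picture viewer there is one more tool, called after "Emit:" as a command line: name --pt "numbers of a row" for each row, then --argument value for the rest. step_arm: Moves the arm, as the interface text tells. Shifts and turns lie within -1 to 1; 1 stands for 25 mm of shift or 0.12 rad of turn. Its arguments: {"type":"object","properties":{"delta_pos":{"type":"array"},"turn":{"type":"array"},"grip":{"type":"number"},"newtons":{"type":"number"}},"required":["delta_pos","turn"]}

```bash
ls; mkdir -p pics
python3 - <<'E'
from bench import *
import cv2,numpy as np,pickle
d={n:camera(n) for n in("scene","top")}
pickle.dump(d,open("c0.pkl","wb"))
for n in d:
    cv2.imwrite(f"pics/{n}0.png",d[n]["image"][:,:,::-1]); print(n,d[n]["mtx"].round(1).tolist(),d[n]["view"].round(3).tolist())
s=read_state();print({k:np.round(v,3) for k,v in s.items()})
E
```

```text
pics
scene [[613.9, 0.0, 316.4], [0.0, 613.9, 238.1], [0.0, 0.0, 1.0]] [[-0.878, 0.478, -0.015, 0.481], [-0.35, -0.621, 0.701, 0.112], [0.326, 0.621, 0.713, -1.639], [0.0, 0.0, 0.0, 1.0]]
top [[537.0, 0.0, 324.7], [0.0, 537.0, 242.3], [0.0, 0.0, 1.0]] [[0.005, -1.0, -0.007, 0.014], [0.993, 0.004, 0.121, -0.583], [-0.121, -0.008, 0.993, -1.614], [0.0, 0.0, 0.0, 1.0]]
{'time': np.float64(0.1), 'joint_positions': array([ 1.209,  0.333, -0.065,  1.461,  0.022,  1.35 , -0.088]), 'joint_vel': array([-0.   , -0.002,  0.   , -0.002, -0.   , -0.   ,  0.   ]), 'joint_torque': array([ 1.0000e-03, -6.2455e+01,  2.5000e-02, -3.9072e+01, -6.1000e-02,
        3.7000e-02,  0.0000e+00]), 'ee_pos': array([ 0.208, -0.589,  0.195]), 'eef_rot': array([ 0.986,  0.169, -0.   , -0.001]), 'ft_force': array([-0.828,  0.502,  0.746]), 'torque': array([-0.037,  0.034,  0.004]), 'grip_force': np.float64(0.0), 'width': np.float64(0.087)}
```

View pics/scene0.png

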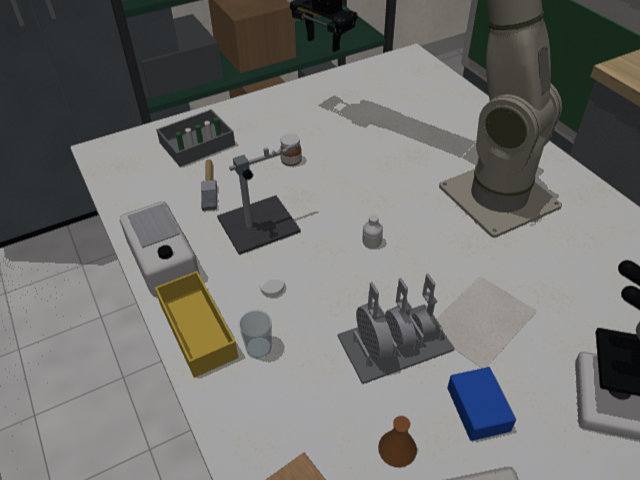

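View pics/top0.png

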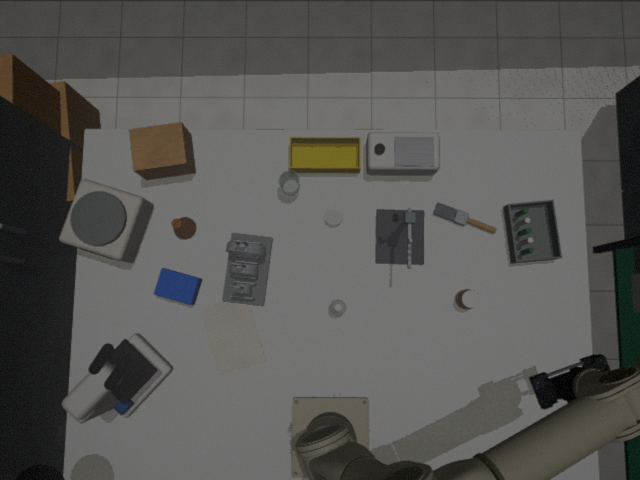

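The scene view shows the rack around (395,340), with the large strainer farthest from the robot, then the medium and the small. The stand is at (258,225), with its bar running from (240,163) to about (285,150). In the top view the rack is at (247,270), the stand at (400,237), the bar tip near (409,268), and the dish at (333,218) between them.

```bash
cat > h.py <<'E'
import numpy as np,cv2,pickle
def cloud(c):
    z=c["z_map"].astype(float);v,u=np.mgrid[:480,:640];K=c["mtx"]
    P=np.stack([(u-K[0,2])/K[0,0]*z,-(v-K[1,2])/K[1,1]*z,-z],-1)
    V=c["view"];W=(P-V[:3,3])@V[:3,:3]
    W[z<=0]=np.nan
    return W
E
python3 - <<'E'
from h import *
d=pickle.load(open("c0.pkl","rb"))
np.set_printoptions(precision=4,suppress=True)
for n in d:
    W=cloud(d[n]); c=d[n]
    t=W[...,2]; print(n,"table z",np.nanmedian(t[200:300,200:400]))
    box={"scene":dict(rack=(330,260,470,390),stand=(210,140,310,255)),"top":dict(rack=(215,225,280,312),stand=(370,200,430,290))}[n]
    for k,(a,b,e,f) in box.items():
        R=W[b:f,a:e]; 
        m=(R[...,2]>.005)&(R[...,2]<.018)
        pts=R[m][:,:2]; r=cv2.minAreaRect((pts*1000).astype(np.float32)); print(n,k,"base",m.sum(),"z",np.median(R[m][:,2]),r)
        for lo,hi in ((.03,.08),(.08,.13),(.13,.16),(.16,.18),(.18,.2),(.2,.215),(.215,.235),(.235,.3)):
            m=((R[...,2]>lo)&(R[...,2]<hi)).astype(np.uint8)
            N,L,st,_=cv2.connectedComponentsWithStats(m)
            for i in range(1,N):
                if st[i,4]>3:
                    q=R[L==i]; print("  ",k,lo,hi,st[i,4],"px",st[i,:2]+[a,b],"mean",q.mean(0),"min",q.min(0),"max",q.max(0))
E
```

```text
scene table z -0.0003772976384662701
scene rack base 2586 z 0.008910043285366202 ((452.2801513671875, 220.43026733398438), (353.4582824707031, 310.7373046875), 60.40476608276367)
   rack 0.03 0.08 563 px [410 306] mean [0.4405 0.2779 0.0546] min [0.4053 0.2384 0.0306] max [0.4644 0.3078 0.08  ]
   rack 0.03 0.08 899 px [356 311] mean [0.5362 0.2747 0.0589] min [0.4744 0.1996 0.03  ] max [0.5757 0.3179 0.08  ]
   rack 0.03 0.08 101 px [354 331] mean [0.581  0.256  0.0446] min [0.5731 0.2187 0.0304] max [0.5868 0.287  0.0511]
   rack 0.03 0.08 322 px [449 371] mean [0.4595 0.4223 0.0478] min [0.4299 0.4028 0.0305] max [0.478  0.4438 0.0542]
   rack 0.08 0.13 136 px [422 291] mean [0.4328 0.2723 0.1138] min [0.4237 0.2506 0.0806] max [0.4438 0.2858 0.1296]
   rack 0.08 0.13 462 px [388 300] mean [0.4989 0.2722 0.0941] min [0.4815 0.2288 0.0801] max [0.5132 0.3025 0.13  ]
   rack 0.08 0.13 830 px [356 303] mean [0.563  0.2759 0.1084] min [0.5436 0.1997 0.0802] max [0.5766 0.3168 0.13  ]
   rack 0.08 0.13 8 px [372 302] mean [0.5408 0.2258 0.1225] min [0.5366 0.221  0.1194] max [0.5459 0.
[... 8284 characters left out ...]
 min [ 0.4948 -0.2184  0.2014] max [ 0.5606 -0.2086  0.215 ]
   stand 0.215 0.235 127 px [403 212] mean [ 0.6302 -0.2155  0.2232] min [ 0.6155 -0.2318  0.2163] max [ 0.6449 -0.199   0.23  ]
   stand 0.215 0.235 24 px [393 214] mean [ 0.6312 -0.1771  0.2178] min [ 0.6226 -0.1855  0.215 ] max [ 0.6398 -0.1712  0.2237]
   stand 0.215 0.235 15 px [408 239] mean [ 0.5651 -0.2139  0.228 ] min [ 0.5604 -0.2178  0.2173] max [ 0.5704 -0.2104  0.2332]
   stand 0.215 0.235 6 px [408 253] mean [ 0.5287 -0.2128  0.2189] min [ 0.5261 -0.2168  0.2166] max [ 0.532  -0.2107  0.222 ]
   stand 0.215 0.235 17 px [408 260] mean [ 0.5012 -0.2139  0.2179] min [ 0.491  -0.2166  0.2154] max [ 0.5129 -0.2105  0.2246]
```

Run:
```python
from h import *
d=pickle.load(open("c0.pkl","rb"))
a=cv2.resize(d["top"]["image"][195:320,215:430][:,:,::-1],None,fx=3.6,fy=3.6,interpolation=cv2.INTER_CUBIC)
a=cv2.convertScaleAbs(a,alpha=1.8)
cv2.imwrite("pics/topz.png",a)
```

```text
(no output)
```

View pics/topz.png

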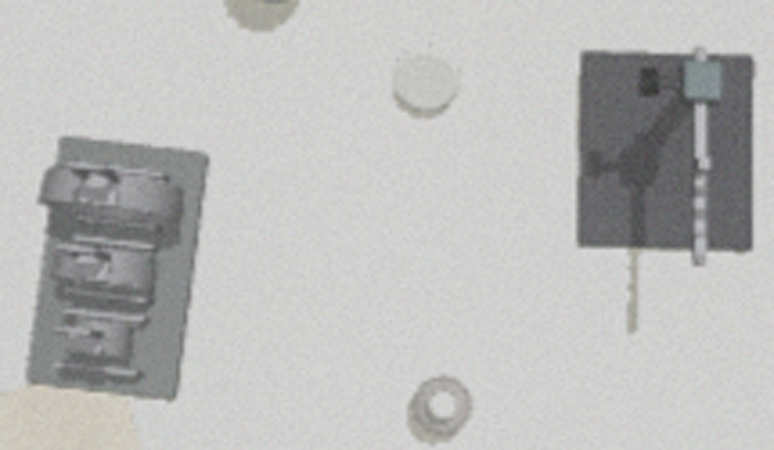

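The crop shows the rack turned by about -0.12 rad. The bar runs almost along world x, with its tip at crop (699,262) and the shoulder at (703,163). I'll refine the yaws and tab centres next.

Run:
```python
from h import *
d=pickle.load(open("c0.pkl","rb"))
np.set_printoptions(precision=4,suppress=True)
def onplane(c,uv,z):
    K,V=c["mtx"],c["view"];uv=np.asarray(uv,float)
    r=np.stack([(uv[:,0]-K[0,2])/K[0,0],-(uv[:,1]-K[1,2])/K[1,1],-np.ones(len(uv))],1)@V[:3,:3]
    o=-V[:3,:3].T@V[:3,3]
    return o+r*((z-o[2])/r[:,2])[:,None]
for n,boxes in {"scene":dict(rack=(330,260,470,390),stand=(210,140,310,255)),"top":dict(rack=(215,225,280,312),stand=(370,200,430,290))}.items():
    c=d[n];W=cloud(c)
    for k,(a,b,e,f) in boxes.items():
        im=c["image"].astype(int).sum(2)
        bg=np.median(im[b:f,a:e][np.abs(W[b:f,a:e,2])<.006])
        m=np.zeros((480,640),np.uint8)
        m[b:f,a:e]=((im[b:f,a:e]<(bg*.75 if k=="rack" else bg*.5))|(W[b:f,a:e,2]>.02))&(W[b:f,a:e,2]<.03) 
        m=cv2.morphologyEx(m,cv2.MORPH_OPEN,np.ones((4,4)))
        v,u=np.nonzero(m)
        P=onplane(c,np.stack([u,v],1),.01 if k=="rack" else .012)
        ro=cv2.minAreaRect((P[:,:2]*1000).astype(np.float32));print(n,k,ro)
    # bar line: points .203..0.235, x .49.. .60
    R=W[(W[...,2]>.203)&(W[...,2]<.235)&(W[...,0]>.485)&(W[...,0]<.6)&(np.abs(W[...,1]+.21)<.012)]
    p=np.polyfit(R[:,0],R[:,1],1);print(n,"bar",p,"y at .554",np.polyval(p,.554),"tip",R[:,0].min())
    S=R[R[:,2]>.2175]
    h,ed=np.histogram(S[:,0],np.arange(.484,.6,.003));print(dict(zip(ed.round(3),h)))
    for nm,x,zt in (("L",.563,.217),("M",.502,.201),("S",.4395,.185)):
        Q=W[(abs(W[...,0]-x)<.008)&(abs(W[...,1]-.262)<.03)&(W[...,2]>zt-.02)&(W[...,2]<zt+.006)]
        r=cv2.minAreaRect((Q[:,:2]*1000).astype(np.float32));q=np.polyfit(Q[:,1],Q[:,0],1)
        print(n,nm,r,"slope dx/dy",q[0],Q.mean(0),Q[:,2].max())
```

```text
scene rack ((505.69989013671875, 305.26898193359375), (209.4945526123047, 215.59194946289062), 83.27861785888672)
scene stand ((547.210205078125, -324.1015625), (463.8984069824219, 258.0631103515625), 68.3016128540039)
scene bar [-0.0317 -0.1921] y at .554 -0.20970024400570447 tip 0.4882682876623452
{np.float64(0.484): np.int64(0), np.float64(0.487): np.int64(1), np.float64(0.49): np.int64(1), np.float64(0.493): np.int64(1), np.float64(0.496): np.int64(0), np.float64(0.499): np.int64(1), np.float64(0.502): np.int64(0), np.float64(0.505): np.int64(1), np.float64(0.508): np.int64(0), np.float64(0.511): np.int64(0), np.float64(0.514): np.int64(0), np.float64(0.517): np.int64(0), np.float64(0.52): np.int64(0), np.float64(0.523): np.int64(0), np.float64(0.526): np.int64(0), np.float64(0.529): np.int64(0), np.float64(0.532): np.int64(0), np.float64(0.535): np.int64(0), np.float64(0.538): np.int64(0), np.float64(0.541): np.int64(0), np.float64(0.544): np.int64(0), np.float64(0.547): np.int64(0), np.float64(0.55): np.int64(0), np.float64(0.553): np.int64(0), np.float64(0.556): np.int64(3), n
[... 2314 characters left out ...]
.float64(0.583): np.int64(0), np.float64(0.586): np.int64(0), np.float64(0.589): np.int64(0), np.float64(0.592): np.int64(0), np.float64(0.595): np.int64(0)}
top L ((563.5166625976562, 252.49417114257812), (29.121234893798828, 6.550932884216309), 83.52860260009766) slope dx/dy 0.09188636549651497 [0.5628 0.2513 0.2143] 0.22266982839996804
top M ((501.83978271484375, 259.1328125), (28.668493270874023, 5.687554836273193), 82.60662841796875) slope dx/dy 0.08022415339214913 [0.5014 0.258  0.1991] 0.2052822000225537
top S ((440.34613037109375, 265.43658447265625), (29.056987762451172, 5.8916730880737305), 82.77824401855469) slope dx/dy 0.13376652120987878 [0.44   0.2642 0.1838] 0.1903546182792428
```

Emit:
step_arm --pt "0 0 1" --pt "0.5 1 1" --pt "1 1 1" --pt "1 1 1" --pt "1 1 1" --pt "1 1 0.5" --pt "1 1 0" --pt "1 1 0" --pt "1 1 0" --pt "0.5 1 0" --pt "0.5 1 0" --pt "0.5 1 0" --turn '[0,-0.4,-0.4,-0.4,-0.4,-0.4,-0.4,-0.4,-0.4,-0.4,-0.2,0]' --grip 0 --newtons 40

```text
time: 1.3
ee_pos: [0.4331, -0.3133, 0.3333]
eef_rot: [0.998, -0.059, -0.0, -0.0]
ft_force: [1.0, -0.1, -0.8]
width: 0.0869
grip_force: 0.0
```

Emit:
step_arm --pt "0.5 1 0" --pt "0.5 1 0" --pt "0.5 1 0" --pt "0.5 1 0" --pt "0.5 1 0" --pt "0.5 1 0" --pt "0.5 1 0" --pt "0.5 1 0" --pt "0.5 1 0" --pt "0.5 1 0" --pt "0.2 1 0" --pt "0 1 0" --turn '[0,0,0,0,0,0,0,0,0,0,0,0]'

```text
time: 2.5
ee_pos: [0.563, -0.0134, 0.3329]
eef_rot: [0.998, -0.058, -0.001, -0.0]
ft_force: [0.6, 0.3, 0.0]
width: 0.087
grip_force: 0.0
```

Emit:
step_arm --pt "0 1 0" --pt "0 1 0" --pt "0 1 0" --pt "0 1 0" --pt "0 1 0" --pt "0 1 0" --pt "0 1 0" --pt "0 1 0" --pt "0 1 -0.3" --pt "0 0.8 -0.5" --pt "0 0.6 -0.6" --pt "0 0.3 -0.6" --turn '[0,0,0,0,0,0,0,0,0,0,0,0]'

```text
time: 3.7
ee_pos: [0.5623, 0.2543, 0.2822]
eef_rot: [0.998, -0.058, -0.0, 0.0]
ft_force: [-0.5, -0.5, -0.1]
width: 0.0872
grip_force: 0.0
```

Run:
```python
from bench import *
from h import *
c=camera("wrist");pickle.dump(c,open("w1.pkl","wb"));cv2.imwrite("pics/w1.png",c["image"][:,:,::-1])
print(read_state()["ee_pos"],read_state()["ft_force"]);W=cloud(c)
for zt in (.217,.201,.185):
    m=((abs(W[...,2]-zt)<.006)).astype(np.uint8)
    N,L,st,ce=cv2.connectedComponentsWithStats(m)
    for i in range(1,N):
        if st[i,4]>60:
            q=W[L==i]; r=cv2.minAreaRect((q[:,:2]*1000).astype(np.float32));print(zt,st[i],r,np.median(q[:,2]))
```

```text
[0.56137882 0.25429109 0.27937951] [-1.10266439  0.62019702 -1.81535258]
0.217 [302 230  39   9 314] ((566.0870971679688, 253.98248291015625), (29.4584903717041, 5.5340256690979), 83.08516693115234) 0.21658981706061187
0.201 [303 225  37   5 132] ((568.295166015625, 253.69692993164062), (29.316390991210938, 2.186155319213867), 85.12028503417969) 0.20139094630501073
0.201 [304 293  35   9 280] ((504.68695068359375, 261.1053771972656), (29.809099197387695, 5.9074530601501465), 84.28458404541016) 0.20044437216444352
0.185 [305 285  33   8 185] ((506.53057861328125, 260.84765625), (29.32268714904785, 2.492438793182373), 83.1949462890625) 0.18470089197906148
0.185 [307 344  32   9 260] ((442.73248291015625, 266.78070068359375), (29.993593215942383, 6.595425605773926), 82.59403228759766) 0.18427844383887415
```

View pics/w1.png

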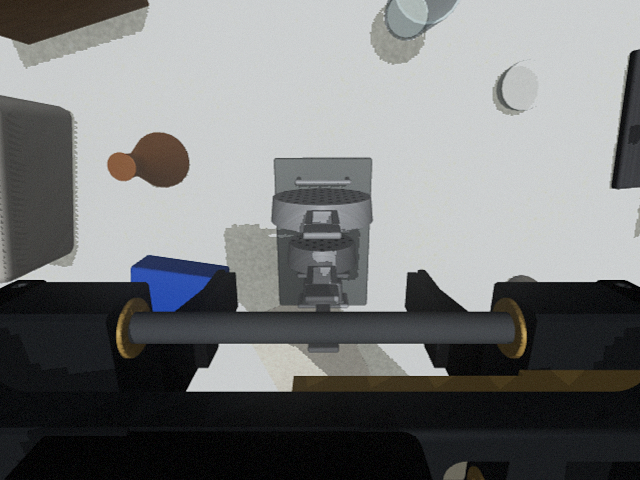

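The wrist view shows the large strainer's tab at about (321,234), centred between the fingers at columns 215 and 425. That puts it at roughly (0.564, 0.254).

Emit:
step_arm --pt "0.1 0 -0.5" --pt "0 0 -0.8" --pt "0 0 -0.8" --pt "0 0 -0.8" --pt "0 0 -0.6" --pt "0 0 -0.3" --pt "0 0 0" --turn '[0,0,0,0,0,0,0]'

```text
time: 4.45
ee_pos: [0.5652, 0.2522, 0.1879]
eef_rot: [0.998, -0.059, -0.0, 0.0]
ft_force: [-0.4, 0.1, 0.5]
width: 0.087
grip_force: 0.0
```

Emit:
step_arm --pt "0 0 0" --pt "0 0 0" --pt "0 0 0" --pt "0 0 0" --pt "0 0 0" --pt "0 0 0" --pt "0 0 0" --pt "0 0 0" --turn '[0,0,0,0,0,0,0,0]' --grip 1 --newtons 45

```text
time: 5.25
ee_pos: [0.5652, 0.253, 0.1886]
eef_rot: [0.998, -0.059, -0.0, 0.0]
ft_force: [0.2, -0.8, -1.6]
width: 0.031
grip_force: 0.0
```

Emit:
step_arm --pt "0 0 0" --pt "0 0 0" --pt "0 0 0" --turn '[0,0,0]'

```text
time: 5.55
ee_pos: [0.5666, 0.2541, 0.1912]
eef_rot: [0.998, -0.059, 0.002, -0.001]
ft_force: [0.1, 1.4, 12.8]
width: 0.0078
grip_force: 6.3
```

Run:
```python
from bench import *
from h import *
s=read_state();print({k:np.round(s[k],3) for k in("ee_pos","ft_force","torque","width","grip_force")})
a=camera("scene")["image"][240:400,320:480][:,:,::-1];b=camera("wrist")["image"][150:400,180:460][:,:,::-1]
a=cv2.convertScaleAbs(cv2.resize(a,(500,500),interpolation=cv2.INTER_CUBIC),alpha=1.5)
cv2.imwrite("pics/g1.png",np.hstack([a,cv2.resize(b,(300,268)).copy() if 0 else cv2.copyMakeBorder(cv2.resize(b,(300,268)),0,232,0,0,cv2.BORDER_CONSTANT)]))
```

```text
{'ee_pos': array([0.567, 0.254, 0.191]), 'ft_force': array([ 0.115,  1.426, 12.815]), 'torque': array([ 0.278, -0.014, -0.002]), 'width': np.float64(0.008), 'grip_force': np.float64(6.269)}
```

View pics/g1.png

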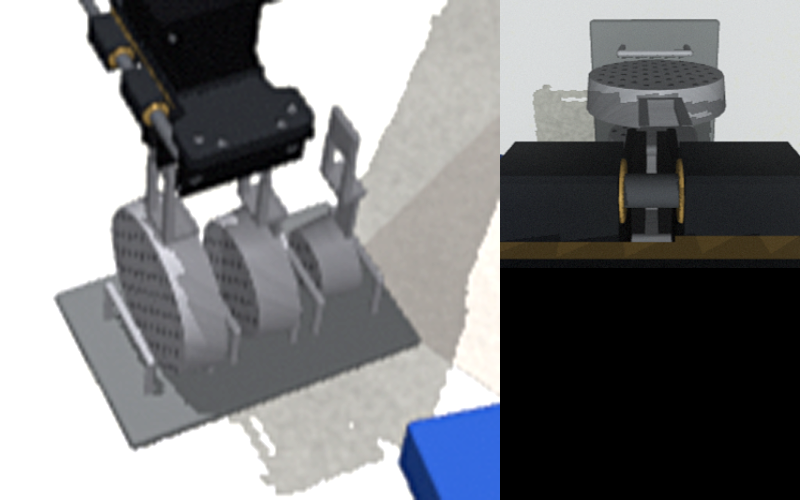

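Run:
```python
from bench import *
from h import *
cs=camera("scene");cw=camera("wrist");pickle.dump((cs,cw),open("g1.pkl","wb"))
a=cs["image"][260:325,345:410][:,:,::-1];b=cw["image"][205:385,260:385][:,:,::-1]
a=cv2.convertScaleAbs(cv2.resize(a,(400,400),interpolation=cv2.INTER_CUBIC),alpha=1.5)
b=cv2.convertScaleAbs(cv2.resize(b,(380,547),interpolation=cv2.INTER_CUBIC),alpha=1.5)
cv2.imwrite("pics/g2.png",np.hstack([cv2.copyMakeBorder(a,0,147,0,0,cv2.BORDER_CONSTANT),b]))
for n,c in(("s",cs),("w",cw)):
    W=cloud(c);g=c["image"].astype(int).mean(2)
    for lo,hi in((.135,.15),(.15,.17),(.17,.19),(.19,.205),(.205,.222)):
        m=((W[...,2]>lo)&(W[...,2]<hi)&(abs(W[...,0]-.565)<.03)&(abs(W[...,1]-.254)<.04)&(g>50))
        if m.sum(): q=W[m];v,u=np.nonzero(m);print(n,lo,m.sum(),q.min(0).round(4),q.max(0).round(4),np.median(q,0).round(4),u.min(),u.max(),v.min(),v.max())
```

```text
s 0.135 137 [0.539  0.234  0.1354] [0.5672 0.2696 0.1496] [0.5547 0.256  0.1405] 366 383 302 317
s 0.15 58 [0.5573 0.2323 0.1504] [0.5674 0.2661 0.17  ] [0.5635 0.2602 0.1587] 366 375 297 314
s 0.17 53 [0.5579 0.232  0.171 ] [0.567  0.2647 0.1897] [0.5635 0.2591 0.1781] 366 375 289 306
s 0.19 28 [0.562  0.2356 0.1901] [0.568  0.2638 0.2047] [0.5656 0.2593 0.1958] 367 375 288 299
s 0.205 10 [0.5627 0.2467 0.2059] [0.5745 0.2653 0.2192] [0.5657 0.2614 0.2092] 366 375 286 294
w 0.135 789 [0.5482 0.2325 0.1352] [0.5706 0.2649 0.1499] [0.5611 0.2476 0.1412] 310 352 241 271
w 0.15 209 [0.5614 0.2316 0.15  ] [0.5706 0.2623 0.17  ] [0.5676 0.2382 0.1609] 310 356 246 264
w 0.17 240 [0.5619 0.2306 0.1701] [0.5708 0.2605 0.19  ] [0.5678 0.2371 0.1806] 311 361 256 269
w 0.19 311 [0.5663 0.2306 0.1901] [0.5707 0.2602 0.2049] [0.5683 0.2405 0.1964] 311 364 267 277
w 0.205 186 [0.564  0.2299 0.2051] [0.5703 0.2557 0.2185] [0.5681 0.24   0.2096] 319 366 276 295
```

View pics/g2.png

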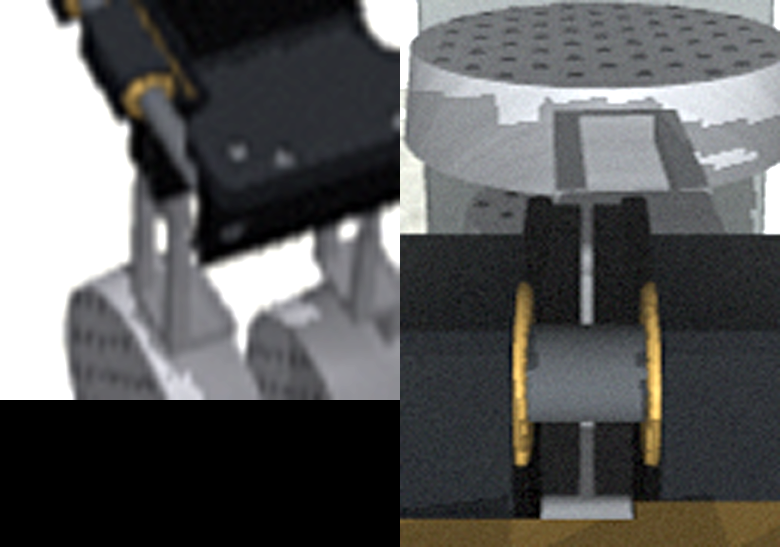

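The crop shows the fingers nearly shut, while the tab (crop row 190, columns 550–705) sits off to the side and isn't between them. I'll check where the fingers are in depth.

Run:
```python
from h import *
from scipy.spatial.transform import Rotation as R
cs,cw=pickle.load(open("g1.pkl","rb"));np.set_printoptions(precision=3,suppress=True)
W=cloud(cw);g=cw["image"].astype(int).mean(2)
for v in range(240,380,6): print(v,[ (u,W[v,u].round(3).tolist(),int(g[v,u])) for u in (304,314,321,330,338)])
W=cloud(cs);g=cs["image"].astype(int).mean(2)
print("scene")
for v in range(270,306,3): print(v,[ (u,W[v,u].round(3).tolist(),int(g[v,u])) for u in (367,370,373,376,379)])
```

```text
240 [(304, [0.569, 0.267, 0.128], 159), (314, [0.569, 0.26, 0.13], 114), (321, [0.568, 0.254, 0.13], 117), (330, [0.568, 0.248, 0.131], 123), (338, [0.567, 0.242, 0.131], 113)]
246 [(304, [0.565, 0.268, 0.13], 108), (314, [0.57, 0.259, 0.149], 66), (321, [0.567, 0.255, 0.141], 114), (330, [0.566, 0.248, 0.142], 114), (338, [0.565, 0.242, 0.141], 114)]
252 [(304, [0.56, 0.269, 0.13], 110), (314, [0.57, 0.259, 0.162], 64), (321, [0.562, 0.255, 0.141], 109), (330, [0.561, 0.249, 0.141], 111), (338, [0.56, 0.243, 0.139], 110)]
258 [(304, [0.555, 0.269, 0.13], 101), (314, [0.57, 0.259, 0.175], 68), (321, [0.557, 0.256, 0.141], 110), (330, [0.557, 0.249, 0.142], 114), (338, [0.556, 0.243, 0.142], 110)]
264 [(304, [0.55, 0.27, 0.13], 101), (314, [0.571, 0.258, 0.186], 58), (321, [0.553, 0.256, 0.142], 98), (330, [0.552, 0.25, 0.142], 117), (338, [0.551, 0.244, 0.141], 111)]
270 [(304, [0.58, 0.261, 0.219], 18), (314, [0.57, 0.258, 0.195], 62), (321, [0.57, 0.254, 0.196], 60), (330, [0.569, 0.249, 0.195], 59), (338, [0.578, 0.244, 0.218], 20)]
276 [(304, [0.58, 0.261, 0.226], 19), (314, [0.5
[... 4433 characters left out ...]
)]
294 [(367, [0.563, 0.236, 0.177], 62), (370, [0.565, 0.249, 0.191], 63), (373, [0.567, 0.262, 0.207], 68), (376, [0.46, 0.125, -0.003], 128), (379, [0.612, 0.34, 0.316], 7)]
297 [(367, [0.564, 0.238, 0.169], 59), (370, [0.557, 0.239, 0.167], 142), (373, [0.566, 0.261, 0.196], 64), (376, [0.611, 0.331, 0.299], 54), (379, [0.61, 0.338, 0.306], 4)]
300 [(367, [0.563, 0.238, 0.161], 59), (370, [0.484, 0.137, 0.002], 127), (373, [0.566, 0.262, 0.188], 69), (376, [0.611, 0.332, 0.292], 57), (379, [0.609, 0.337, 0.296], 4)]
303 [(367, [0.564, 0.24, 0.154], 65), (370, [0.544, 0.222, 0.122], 95), (373, [0.567, 0.263, 0.181], 70), (376, [0.542, 0.239, 0.139], 89), (379, [0.608, 0.338, 0.288], 134)]
```

Run:
```python
from h import *
cw=pickle.load(open("w1.pkl","rb"))
W=cloud(cw);g=cw["image"].astype(int).mean(2)
for lo,hi in((190,245),(400,445)):
    m=np.zeros((480,640),bool);m[260:370,lo:hi]=True
    m&=(g<45)&(W[...,2]>.2)
    q=W[m];print("tip",q[:,2].min().round(4),np.percentile(q[:,2],[1,5]).round(4)); 
    t=q[q[:,2]<q[:,2].min()+.01];print(t.min(0).round(4),t.max(0).round(4))
```

```text
tip 0.3085 [0.3095 0.312 ]
[0.5602 0.2963 0.3085] [0.5815 0.3051 0.3185]
tip 0.3089 [0.3107 0.313 ]
[0.5504 0.201  0.3089] [0.5699 0.2125 0.3189]
```

The depth explains it. The real fingertips are about 28 mm above the reported TCP (tips at 0.308 when the TCP reads 0.279), so the fingers closed on top of the tab. I'll back off, reopen, re-measure and go about 28 mm lower.

Emit:
step_arm --pt "0 0 0.4" --pt "0 0 0.8" --turn '[0,0]'

```text
time: 5.95
ee_pos: [0.5645, 0.2524, 0.2179]
eef_rot: [0.998, -0.059, -0.001, 0.001]
ft_force: [-0.5, 0.1, 0.3]
width: 0.0002
grip_force: 0.0
```

Emit:
step_arm --pt "0 0 1" --pt "0 0 0.5" --pt "0 0 0" --pt "0 0 0" --pt "0 0 0" --pt "0 0 0" --pt "0 0 0" --turn '[0,0,0,0,0,0,0]' --grip 0

```text
time: 6.65
ee_pos: [0.5651, 0.2528, 0.2555]
eef_rot: [0.998, -0.059, -0.0, 0.0]
ft_force: [0.5, 1.2, -0.1]
width: 0.0487
grip_force: 0.0
```

```bash
cat > wl.py <<'E'
from bench import *
from h import *
def tabs(name,zs=(.217,.201,.185)):
    c=camera(name);W=cloud(c);s=read_state();print(s["ee_pos"].round(4),s["width"].round(4),s["ft_force"].round(1))
    for zt in zs:
        m=(abs(W[...,2]-zt)<.004).astype(np.uint8)
        N,L,st,ce=cv2.connectedComponentsWithStats(m)
        for i in range(1,N):
            if st[i,4]>60:
                q=W[L==i]; r=cv2.minAreaRect((q[:,:2]*1000).astype(np.float32));print(zt,st[i,4],np.round(r[0],1),np.round(r[1],1),round(r[2],1),np.median(q[:,2]).round(4))
    return c,W
E
python3 - <<'E'
from wl import *
c,W=tabs("wrist")
m=np.zeros((480,640),bool);m[260:370,190:445]=True
q=W[m&(c["image"].mean(2)<45)&(W[...,2]>.2)];print("tip z",np.nanmin(q[:,2]))
E
```

```text
Traceback (most recent call last):
  File "wl.py", line 4, in tabs
    c=camera(name);W=cloud(c);s=read_state();print(s["ee_pos"].round(4),s["width"].round(4),s["ft_force"].round(1))
                                                                        ^^^^^^^^^^^^^^^^
AttributeError: 'float' object has no attribute 'round'
```

```bash
sed -i 's/s\["width"\].round(4)/round(float(s["width"]),4)/' wl.py
python3 - <<'E'
from wl import *
c,W=tabs("wrist")
m=np.zeros((480,640),bool);m[260:370,190:445]=True
q=W[m&(c["image"].mean(2)<45)&(W[...,2]>.2)];print("tip z",np.nanmin(q[:,2]))
E
```

```text
[0.5651 0.253  0.2558] 0.0563 [ 0.4 -0.   0.8]
0.217 369 [566.6 250.1] [29.5  5.6] 83.1 0.2168
0.201 125 [568.7 250. ] [29.1  1.4] 84.1 0.2014
0.185 161 [506.8 261.2] [29.4  2.6] 86.5 0.1852
0.185 261 [442.5 267. ] [29.5  6.8] 83.3 0.1844
tip z 0.2811852571158961
```

Emit:
step_arm --pt "0 -0.1 -0.5" --pt "0 0 -0.8" --pt "0 0 -0.8" --pt "0 0 -0.8" --pt "0 0 -0.6" --pt "0 0 -0.3" --pt "0 0 0" --turn '[0,0,0,0,0,0,0]'

```text
time: 7.45
ee_pos: [0.5648, 0.2502, 0.1601]
eef_rot: [0.998, -0.059, -0.001, 0.0]
ft_force: [0.2, -0.2, 0.6]
width: 0.0868
grip_force: 0.0
```

Emit:
step_arm --pt "0 0 0" --pt "0 0 0" --pt "0 0 0" --pt "0 0 0" --pt "0 0 0" --pt "0 0 0" --pt "0 0 0" --pt "0 0 0" --pt "0 0 0" --pt "0 0 0" --turn '[0,0,0,0,0,0,0,0,0,0]' --grip 1 --newtons 45

```text
time: 8.45
ee_pos: [0.5652, 0.2507, 0.1612]
eef_rot: [0.998, -0.058, 0.0, -0.0]
ft_force: [0.2, 0.4, 0.0]
width: 0.0294
grip_force: 44.9
```

Gripped (29.4 mm, 45 N). Lifting straight up and carrying it towards the hook.

Emit:
step_arm --pt "0 0 0.2" --pt "0 0 0.5" --pt "0 0 0.7" --pt "0 0 0.8" --pt "0 0 0.8" --pt "0 0 0.8" --pt "0 0 0.7" --pt "0 0 0.5" --pt "0 0 0.2" --turn '[0,0,0,0,0,0,0,0,0]'

```text
time: 9.35
ee_pos: [0.5655, 0.2508, 0.2929]
eef_rot: [0.998, -0.059, 0.001, -0.0]
ft_force: [0.4, 0.5, -3.2]
width: 0.0298
grip_force: 44.9
```

Emit:
step_arm --pt "-0.05 -0.4 0" --pt "-0.1 -0.7 0" --pt "-0.12 -0.9 0" --pt "-0.25 -1 0" --pt "-0.3 -1 0" --pt "-0.3 -1 0" --pt "-0.3 -1 0" --pt "-0.3 -1 0" --pt "-0.3 -1 0" --pt "-0.3 -1 0" --pt "-0.3 -1 0" --pt "-0.3 -1 0" --turn '[0,0,0,0.09,0.09,0.09,0.09,0.09,0.09,0.09,0.09,0]'

```text
time: 10.55
ee_pos: [0.491, -0.0263, 0.2902]
eef_rot: [1.0, -0.016, -0.001, 0.0]
ft_force: [1.0, -0.3, -2.0]
width: 0.0291
grip_force: 44.9
```

Emit:
step_arm --pt "-0.3 -1 0" --pt "-0.3 -1 0" --pt "-0.3 -1 0" --pt "-0.3 -1 0" --pt "-0.2 -1 0" --pt "-0.1 -0.9 0" --pt "0 -0.7 0" --pt "0 -0.5 0" --pt "0 -0.3 0" --pt "0 0 0" --turn '[0,0,0,0,0,0,0,0,0,0]'

```text
time: 11.55
ee_pos: [0.4543, -0.2102, 0.2907]
eef_rot: [1.0, -0.016, -0.0, -0.0]
ft_force: [0.1, -0.3, -3.4]
width: 0.0292
grip_force: 44.9
```

Emit:
step_arm --pt "0 0 -0.3" --pt "0 0 -0.6" --pt "0 0 -0.8" --pt "0 0 -0.8" --pt "0 0 -0.7" --pt "0 0 -0.4" --pt "0 0 -0.2" --pt "0 0 0" --turn '[0,0,0,0,0,0,0,0]'

```text
time: 12.35
ee_pos: [0.4547, -0.2091, 0.1959]
eef_rot: [1.0, -0.015, -0.0, -0.0]
ft_force: [-0.2, 1.1, -3.0]
width: 0.0293
grip_force: 44.9
```

```bash
cat > bar.py <<'E'
from wl import *
def bar(names=("wrist","scene")):
    s=read_state();print(s["ee_pos"].round(4),s["ft_force"].round(1),np.round(2*np.arctan2(s["eef_rot"][1],s["eef_rot"][0]),3))
    out={}
    for n in names:
        c=camera(n);out[n]=c;W=cloud(c);g=c["image"].mean(2)
        m=(W[...,2]>.203)&(W[...,2]<.235)&(W[...,0]>.482)&(W[...,0]<.6)&(abs(W[...,1]+.21)<.014)&(g>50)
        R=W[m]
        if len(R)>20:
            p=np.polyfit(R[:,0],R[:,1],1);print(n,len(R),"bar slope",p[0].round(4),"y@.49,.554",np.polyval(p,[.49,.554]).round(4),"x",R[:,0].min().round(4),R[:,0].max().round(4))
            S=R[R[:,2]>.2265];print("  shoulder x",np.percentile(S[:,0],[2,50,98]).round(4) if len(S) else None, "ymid",((S[:,1].min()+S[:,1].max())/2).round(4) if len(S) else None)
            for a in (.49,.5,.51,.52,.53,.54,.55): 
                q=R[abs(R[:,0]-a)<.004]
                if len(q): print("  x",a,"y",q[:,1].min().round(4),q[:,1].max().round(4),"ztop",np.percentile(q[:,2],95).round(4))
        x0,y0=s["ee_pos"][:2]
        for lo,hi in((.15,.17),(.17,.185),(.185,.205),(.205,.225),(.225,.255)):
            q=W[(W[...,2]>lo)&(W[...,2]<hi)&(abs(W[...,0]-x0)<.015)&(abs(W[...,1]-y0)<.03)&(g>42)]
            if len(q)>5: print("  handle",lo,len(q),np.percentile(q,2,axis=0).round(4),np.percentile(q,98,axis=0).round(4))
    return out
E
python3 - <<'E'
from bar import *
o=bar();pickle.dump(o,open("b1.pkl","wb"))
a=o["scene"]["image"][130:280,210:360][:,:,::-1];b=o["wrist"]["image"][:,:,::-1]
a=cv2.convertScaleAbs(cv2.resize(a,(400,400),interpolation=cv2.INTER_CUBIC),alpha=1.5)
cv2.imwrite("pics/b1.png",np.hstack([a,cv2.copyMakeBorder(cv2.resize(b,(400,300)),0,100,0,0,cv2.BORDER_CONSTANT)]))
E
```

```text
[ 0.4547 -0.2091  0.1959] [-0.2  1.1 -3. ] -0.03
wrist 3744 bar slope -0.0223 y@.49,.554 [-0.2124 -0.2138] x 0.492 0.5902
  shoulder x [0.5627 0.5675 0.5725] ymid -0.2141
  x 0.49 y -0.2156 -0.2096 ztop 0.2188
  x 0.5 y -0.2164 -0.2087 ztop 0.2188
  x 0.51 y -0.2166 -0.209 ztop 0.217
  x 0.52 y -0.217 -0.2093 ztop 0.2126
  x 0.53 y -0.2171 -0.2093 ztop 0.2164
  x 0.54 y -0.2174 -0.2095 ztop 0.2115
  x 0.55 y -0.2177 -0.2099 ztop 0.2162
  handle 0.15 1951 [ 0.442  -0.2382  0.1512] [ 0.4624 -0.18    0.1665]
  handle 0.17 988 [ 0.4401 -0.2214  0.1714] [ 0.4582 -0.1947  0.1834]
  handle 0.185 285 [ 0.4529 -0.223   0.1853] [ 0.4586 -0.1936  0.2046]
  handle 0.205 384 [ 0.455  -0.2252  0.2055] [ 0.4664 -0.1933  0.2246]
  handle 0.225 1412 [ 0.457  -0.2234  0.2261] [ 0.4675 -0.1879  0.2482]
scene 249 bar slope -0.0226 y@.49,.554 [-0.2084 -0.2098] x 0.4876 0.5987
  shoulder x [0.5595 0.5631 0.5672] ymid -0.2099
  x 0.49 y -0.2119 -0.2045 ztop 0.2164
  x 0.5 y -0.2163 -0.2007 ztop 0.2162
  x 0.51 y -0.2143 -0.2047 ztop 0.2141
  x 0.52 y -0.2143 -0.2038 ztop 0.2112
  x 0.53 y -0.2177 -0.2035 ztop 0.216
  x 0.54 y -0.2162 -0.201 ztop 0.2126
  x 0.55 y -0.2169 -0.2046 ztop 0.2114
  handle 0.15 118 [ 0.4404 -0.2345  0.1513] [ 0.4596 -0.1799  0.1696]
  handle 0.17 49 [ 0.4406 -0.2192  0.1725] [ 0.4547 -0.1878  0.1837]
  handle 0.185 36 [ 0.4475 -0.2221  0.1859] [ 0.4557 -0.1871  0.2036]
  handle 0.205 38 [ 0.4448 -0.2286  0.2058] [ 0.4624 -0.1827  0.2244]
  handle 0.225 27 [ 0.4417 -0.2314  0.2256] [ 0.4626 -0.1803  0.2509]
```

View pics/b1.png

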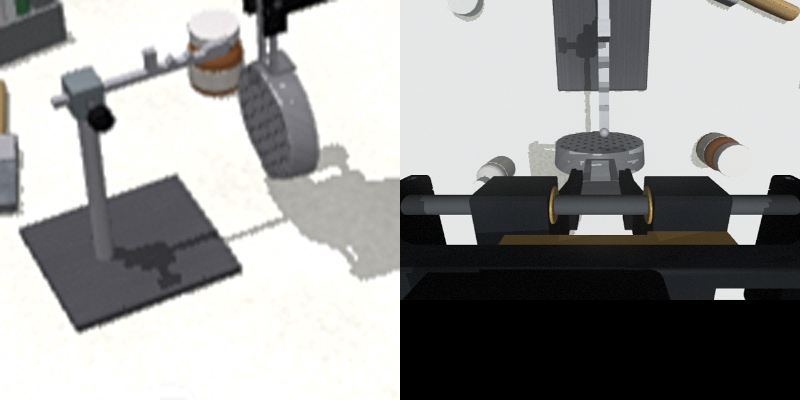

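The left panel shows the strainer upright in front of the bar, with its tip near (225,50). The right panel shows the bar column at x≈603, slightly right of the tab centre, so it needs about a 3.5 mm shift in -y. After that I'll slide along the bar.

Emit:
step_arm --pt "0 -0.14 0" --pt "0.15 0 0" --pt "0.35 -0.01 0" --pt "0.5 -0.01 0" --pt "0.6 -0.01 0" --pt "0.6 -0.01 0" --pt "0.6 -0.01 0" --pt "0.5 -0.01 0" --pt "0.3 -0.01 0" --pt "0.15 -0.01 0" --pt "0 0 0" --turn '[0.05,0,0,0,0,0,0,0,0,0,0]'

```text
time: 13.55
ee_pos: [0.5489, -0.2148, 0.1959]
eef_rot: [1.0, -0.012, -0.0, -0.0]
ft_force: [-0.5, -0.1, -3.0]
width: 0.0293
grip_force: 44.9
```

Emit:
step_arm --pt "0.04 0 0" --pt "0.04 0 0" --pt "0.04 0 0" --pt "0 0 0" --turn '[0,0,0,0]'

```text
time: 13.95
ee_pos: [0.5515, -0.2151, 0.1963]
eef_rot: [1.0, -0.012, 0.0, 0.0]
ft_force: [0.0, -0.2, -3.2]
width: 0.0293
grip_force: 44.9
```

Emit:
step_arm --pt "0.04 0 0" --pt "0.04 0 0" --pt "0.04 0 0" --pt "0 0 0" --turn '[0,0,0,0]'

```text
time: 14.35
ee_pos: [0.5546, -0.2149, 0.1961]
eef_rot: [1.0, -0.012, 0.0, -0.0]
ft_force: [-0.8, -0.4, -3.4]
width: 0.0289
grip_force: 44.9
```

Emit:
step_arm --pt "0.04 0 0" --pt "0.04 0 0" --turn '[0,0]'

```text
time: 14.55
ee_pos: [0.5566, -0.215, 0.1962]
eef_rot: [1.0, -0.012, -0.0, 0.0]
ft_force: [-0.6, 0.4, -3.6]
width: 0.0291
grip_force: 44.9
```

Emit:
step_arm --pt "0.04 0 0" --turn '[0]'

```text
time: 14.65
ee_pos: [0.5576, -0.215, 0.1962]
eef_rot: [1.0, -0.012, -0.0, 0.0]
ft_force: [-0.4, -0.1, -2.5]
width: 0.0293
grip_force: 44.9
```

Emit:
step_arm --pt "0.04 0 0" --pt "0 0 0" --turn '[0,0]'

```text
time: 14.85
ee_pos: [0.5586, -0.2149, 0.1961]
eef_rot: [1.0, -0.012, 0.0, 0.0]
ft_force: [0.0, 0.9, -3.2]
width: 0.0292
grip_force: 44.9
```

Emit:
step_arm --pt "0.04 0 0" --pt "0 0 0" --turn '[0,0]'

```text
time: 15.05
ee_pos: [0.5594, -0.215, 0.1961]
eef_rot: [1.0, -0.012, -0.0, 0.0]
ft_force: [-1.0, -0.4, -3.4]
width: 0.0297
grip_force: 44.9
```

Emit:
step_arm --pt "0.04 0 0" --pt "0 0 0" --turn '[0,0]'

```text
time: 15.25
ee_pos: [0.5595, -0.2151, 0.1961]
eef_rot: [1.0, -0.013, -0.001, -0.0]
ft_force: [-5.2, 0.4, 0.1]
width: 0.0295
grip_force: 44.9
```

Emit:
step_arm --pt "0.04 0 0" --pt "0 0 0" --turn '[0,0]'

```text
time: 15.45
ee_pos: [0.5596, -0.215, 0.196]
eef_rot: [1.0, -0.013, -0.002, -0.0]
ft_force: [-10.9, 1.7, 1.8]
width: 0.0292
grip_force: 44.9
```

Run:
```python
from bar import *
o=bar();pickle.dump(o,open("b2.pkl","wb"))
```

```text
[ 0.5596 -0.215   0.196 ] [-10.9   1.7   1.8] -0.025
wrist 2297 bar slope -0.0213 y@.49,.554 [-0.2113 -0.2127] x 0.5037 0.6
  shoulder x [0.5623 0.5637 0.5729] ymid -0.2122
  x 0.5 y -0.2158 -0.2089 ztop 0.2159
  x 0.51 y -0.2167 -0.2089 ztop 0.217
  x 0.52 y -0.2169 -0.2092 ztop 0.2132
  handle 0.15 1693 [ 0.5469 -0.2442  0.152 ] [ 0.5667 -0.186   0.1661]
  handle 0.17 506 [ 0.5449 -0.2281  0.1724] [ 0.5627 -0.1999  0.1843]
  handle 0.185 283 [ 0.5576 -0.2289  0.1856] [ 0.5631 -0.1995  0.2046]
  handle 0.205 599 [ 0.5604 -0.2298  0.2058] [ 0.574  -0.1997  0.2246]
  handle 0.225 1715 [ 0.5622 -0.2293  0.2259] [ 0.573  -0.2003  0.2481]
scene 199 bar slope -0.0163 y@.49,.554 [-0.2082 -0.2093] x 0.4887 0.5996
  shoulder x [0.5642 0.5664 0.5675] ymid -0.2159
  x 0.49 y -0.2136 -0.2047 ztop 0.2169
  x 0.5 y -0.2154 -0.2027 ztop 0.2141
  x 0.51 y -0.2158 -0.2053 ztop 0.2139
  x 0.52 y -0.2149 -0.2051 ztop 0.2108
  x 0.53 y -0.2157 -0.2038 ztop 0.2158
  x 0.54 y -0.2105 -0.2045 ztop 0.2092
  x 0.55 y -0.2077 -0.1967 ztop 0.211
  handle 0.15 105 [ 0.5454 -0.242   0.1515] [ 0.5623 -0.1863  0.1685]
  handle 0.17 47 [ 0.5448 -0.2263  0.1702] [ 0.559  -0.194   0.1829]
  handle 0.185 37 [ 0.5473 -0.2234  0.186 ] [ 0.5697 -0.1941  0.2049]
  handle 0.205 52 [ 0.5529 -0.2308  0.2054] [ 0.5737 -0.1907  0.2236]
  handle 0.225 15 [ 0.5458 -0.233   0.2258] [ 0.5685 -0.1858  0.2421]
```

Shoulder felt at ee x ≈ 0.5595 with about 5–11 N, so the rear notch is at ≈ 0.5575. I'll back off and lower.

Emit:
step_arm --pt "-0.1 0 0" --pt "-0.06 0 0" --pt "0 0 -0.1" --pt "0 0 -0.15" --pt "0 0 -0.15" --pt "0 0 -0.08" --pt "0 0 0" --turn '[0,0,0,0,0,0,0]'

```text
time: 16.25
ee_pos: [0.5573, -0.2149, 0.1836]
eef_rot: [1.0, -0.012, -0.0, -0.0]
ft_force: [-0.5, 1.3, -3.5]
width: 0.0293
grip_force: 44.9
```

Emit:
step_arm --pt "0 0 -0.04" --pt "0 0 -0.04" --pt "0 0 0" --turn '[0,0,0]'

```text
time: 16.55
ee_pos: [0.5576, -0.215, 0.1822]
eef_rot: [1.0, -0.012, 0.0, 0.0]
ft_force: [-0.2, -0.6, -2.8]
width: 0.0294
grip_force: 44.9
```

Emit:
step_arm --pt "0 0 -0.04" --pt "0 0 0" --turn '[0,0]'

```text
time: 16.75
ee_pos: [0.5576, -0.215, 0.1819]
eef_rot: [1.0, -0.012, 0.0, 0.0]
ft_force: [-3.1, 0.6, 2.7]
width: 0.029
grip_force: 44.9
```

Emit:
step_arm --pt "0 0 -0.02" --pt "0 0 0" --turn '[0,0]'

```text
time: 16.95
ee_pos: [0.5577, -0.2151, 0.1818]
eef_rot: [1.0, -0.012, 0.001, 0.0]
ft_force: [-3.8, 1.6, 8.1]
width: 0.0291
grip_force: 44.9
```

Emit:
step_arm --pt "-0.01 0 0.02" --pt "0 0 0" --turn '[0,0]'

```text
time: 17.15
ee_pos: [0.5576, -0.215, 0.1819]
eef_rot: [1.0, -0.012, 0.001, 0.0]
ft_force: [-1.6, 0.2, 6.2]
width: 0.0295
grip_force: 44.9
```

Emit:
step_arm --pt "0 0 0" --pt "0 0 0" --pt "0 0 0" --pt "0 0 0" --pt "0 0 0" --turn '[0,0,0,0,0]' --grip 0

```text
time: 17.65
ee_pos: [0.5572, -0.215, 0.181]
eef_rot: [1.0, -0.012, -0.0, 0.0]
ft_force: [-0.8, -0.1, 0.3]
width: 0.0615
grip_force: 0.0
```

Emit:
step_arm --pt "0 0 0.2" --pt "0 0 0.6" --pt "0 0 1" --pt "0 0 1" --pt "0 0 1" --pt "0 0 0.4" --pt "0 0 0" --turn '[0,0,0,0,0,0,0]'

```text
time: 18.35
ee_pos: [0.558, -0.2151, 0.2882]
eef_rot: [1.0, -0.012, 0.002, 0.001]
ft_force: [-0.5, 0.1, -0.4]
width: 0.0869
grip_force: 0.0
```

```bash
cat > hung.py <<'E'
from bar import *
def hung():
    s=read_state();print(s["ee_pos"].round(4),s["ft_force"].round(1),s["width"])
    o={}
    for n in("wrist","scene","top"):
        c=camera(n);o[n]=c;W=cloud(c)
        m=((W[...,2]>.231)&(W[...,2]<.245)&(W[...,0]>.47)&(W[...,0]<.6)&(abs(W[...,1]+.213)<.03)&(c["image"].mean(2)>42)).astype(np.uint8)
        N,L,st,_=cv2.connectedComponentsWithStats(m)
        for i in range(1,N):
            if st[i,4]>8:
                q=W[L==i];r=cv2.minAreaRect((q[:,:2]*1000).astype(np.float32));print(n,st[i,4],"ctr",np.round(r[0],1),np.round(r[1],1),round(r[2],1),"ztop",np.percentile(q[:,2],[50,97]).round(4))
    return o
E
python3 -c "
from hung import *
pickle.dump(hung(),open('h1.pkl','wb'))"
```

```text
[ 0.558  -0.2151  0.2882] [-0.5  0.1 -0.4] 0.08687707137483573
wrist 10 ctr [ 569.1 -216.4] [2.5 3.6] 74.5 ztop [0.2312 0.2317]
wrist 389 ctr [ 558.4 -214.5] [29.5  6.2] 87.6 ztop [0.2375 0.2391]
scene 27 ctr [ 553.7 -210.6] [28.7  6.3] 87.0 ztop [0.2353 0.2388]
```

Large is seated: tab top at 0.2375–0.239 against 0.238 expected. Now the medium.

Emit:
step_arm --pt "0 0.5 0" --pt "-0.1 1 0" --pt "-0.15 1 0" --pt "-0.15 1 0" --pt "-0.15 1 0" --pt "-0.15 1 0" --pt "-0.15 1 0" --pt "-0.15 1 0" --pt "-0.15 1 0" --pt "-0.15 1 0" --pt "-0.15 1 0" --pt "-0.15 1 0" --turn '[0,0,0,-0.1,-0.1,-0.1,-0.1,-0.1,-0.1,-0.1,-0.05,0]'

```text
time: 19.7
ee_pos: [0.5162, 0.0744, 0.2854]
eef_rot: [0.998, -0.057, -0.001, 0.0]
ft_force: [-0.1, 0.3, 0.2]
width: 0.0871
grip_force: 0.0
```

Emit:
step_arm --pt "-0.15 1 0" --pt "-0.15 1 0" --pt "-0.15 1 0" --pt "-0.1 1 -0.2" --pt "0 1 -0.4" --pt "0 1 -0.4" --pt "0 0.8 -0.4" --pt "0 0.5 -0.2" --pt "0 0.24 0" --pt "0 0 0" --turn '[0,0,0,0,0,0,0,0,0,0]'

```text
time: 20.7
ee_pos: [0.5032, 0.2615, 0.2462]
eef_rot: [0.998, -0.057, -0.0, 0.0]
ft_force: [0.1, 0.1, -0.5]
width: 0.0865
grip_force: 0.0
```

```bash
python3 -c "
from wl import *
tabs('wrist')"
```

```text
[0.5036 0.2607 0.2465] 0.0869 [ 0.  -0.5  0.2]
0.201 364 [504.3 261.2] [29.6  5.9] 83.5 0.2007
0.185 120 [506.1 260.9] [29.8  2.2] 83.4 0.1852
0.185 126 [444.6 266.8] [29.4  2.6] 84.8 0.1834
```

Emit:
step_arm --pt "0 0 -0.5" --pt "0 0 -0.9" --pt "0 0 -0.9" --pt "0 0 -0.8" --pt "0 0 -0.6" --pt "0 0 -0.38" --pt "0 0 0" --turn '[0,0,0,0,0,0,0]'

```text
time: 21.45
ee_pos: [0.5031, 0.2603, 0.143]
eef_rot: [0.998, -0.058, -0.001, 0.0]
ft_force: [-0.2, 0.5, -1.0]
width: 0.0867
grip_force: 0.0
```

Emit:
step_arm --pt "0 0 0" --pt "0 0 0" --pt "0 0 0" --pt "0 0 0" --pt "0 0 0" --pt "0 0 0" --pt "0 0 0" --pt "0 0 0" --pt "0 0 0" --pt "0 0 0" --turn '[0,0,0,0,0,0,0,0,0,0]' --grip 1 --newtons 45

```text
time: 22.45
ee_pos: [0.5035, 0.261, 0.1442]
eef_rot: [0.998, -0.057, 0.0, 0.0]
ft_force: [0.6, -0.4, 0.3]
width: 0.0288
grip_force: 45.0
```

Emit:
step_arm --pt "0 0 0.2" --pt "0 0 0.5" --pt "0 0 0.7" --pt "0 0 0.8" --pt "0 0 0.8" --pt "0 0 0.8" --pt "0 0 0.7" --pt "0 0 0.5" --pt "0 0 0.2" --turn '[0,0,0,0,0,0,0,0,0]'

```text
time: 23.35
ee_pos: [0.5038, 0.2614, 0.276]
eef_rot: [0.998, -0.057, 0.001, -0.0]
ft_force: [0.5, -0.2, -1.1]
width: 0.0293
grip_force: 45.0
```

Emit:
step_arm --pt "-0.05 -0.4 0" --pt "-0.1 -0.7 0" --pt "-0.12 -0.9 0" --pt "-0.12 -1 0" --pt "-0.12 -1 0" --pt "-0.12 -1 0" --pt "-0.12 -1 0" --pt "-0.12 -1 0" --pt "-0.12 -1 0" --pt "-0.12 -1 0" --pt "-0.12 -1 0" --pt "-0.12 -1 0" --turn '[0,0,0,0.1,0.1,0.1,0.1,0.1,0.1,0.1,0.05,0]'

```text
time: 24.55
ee_pos: [0.4687, -0.0157, 0.2733]
eef_rot: [1.0, -0.013, -0.001, 0.0]
ft_force: [0.3, 0.1, -2.2]
width: 0.0294
grip_force: 45.0
```

Emit:
step_arm --pt "-0.12 -1 0" --pt "-0.12 -1 0" --pt "-0.12 -1 0" --pt "-0.12 -1 0" --pt "-0.11 -1 0" --pt "0 -1 0" --pt "0 -0.8 0" --pt "0 -0.6 -0.2" --pt "0 -0.4 -0.5" --pt "0 -0.14 -0.6" --pt "0 0 -0.6" --pt "0 0 -0.5" --turn '[0,0,0,0,0,0,0,0,0,0,0,0]'

```text
time: 25.75
ee_pos: [0.4543, -0.212, 0.212]
eef_rot: [1.0, -0.012, -0.001, -0.0]
ft_force: [-0.4, 0.2, -1.7]
width: 0.0295
grip_force: 45.0
```

Emit:
step_arm --pt "0 0 -0.4" --pt "0 0 -0.3" --pt "0 0 -0.16" --pt "0 0 0" --turn '[0,0,0,0]'

```text
time: 26.15
ee_pos: [0.4549, -0.2123, 0.1923]
eef_rot: [1.0, -0.012, -0.0, -0.0]
ft_force: [0.2, -0.3, -0.5]
width: 0.0291
grip_force: 45.0
```

Run:
```python
from bar import *
o=bar();pickle.dump(o,open("b3.pkl","wb"))
```

```text
[ 0.4549 -0.2123  0.1923] [ 0.2 -0.3 -0.5] -0.025
wrist 3901 bar slope -0.0181 y@.49,.554 [-0.2123 -0.2135] x 0.4923 0.5892
  shoulder x [0.5546 0.5659 0.5724] ymid -0.212
  x 0.49 y -0.2157 -0.2093 ztop 0.2191
  x 0.5 y -0.2164 -0.2088 ztop 0.2188
  x 0.51 y -0.2166 -0.2092 ztop 0.2171
  x 0.52 y -0.2168 -0.2094 ztop 0.2125
  x 0.53 y -0.217 -0.2093 ztop 0.2162
  x 0.54 y -0.2173 -0.2095 ztop 0.2112
  x 0.55 y -0.2178 -0.21 ztop 0.2162
  handle 0.17 1026 [ 0.4404 -0.2245  0.1764] [ 0.4587 -0.1995  0.1829]
  handle 0.185 297 [ 0.4542 -0.2268  0.1854] [ 0.459  -0.1973  0.2047]
  handle 0.205 476 [ 0.455  -0.228   0.2056] [ 0.4666 -0.1961  0.2248]
  handle 0.225 1254 [ 0.4574 -0.2265  0.2255] [ 0.4681 -0.1891  0.2448]
scene 280 bar slope -0.0108 y@.49,.554 [-0.2081 -0.2088] x 0.4874 0.5999
  shoulder x [0.5528 0.5571 0.5667] ymid -0.2101
  x 0.49 y -0.213 -0.2039 ztop 0.2157
  x 0.5 y -0.2173 -0.2023 ztop 0.2158
  x 0.51 y -0.2168 -0.2036 ztop 0.2146
  x 0.52 y -0.2142 -0.2025 ztop 0.2123
  x 0.53 y -0.217 -0.2065 ztop 0.2131
  x 0.54 y -0.2168 -0.205 ztop 0.2122
  x 0.55 y -0.2021 -0.1963 ztop 0.2314
  handle 0.17 41 [ 0.4403 -0.2249  0.1746] [ 0.4554 -0.1938  0.1832]
  handle 0.185 39 [ 0.4486 -0.2237  0.1858] [ 0.4548 -0.1929  0.2043]
  handle 0.205 36 [ 0.4456 -0.2358  0.2059] [ 0.4631 -0.1854  0.2235]
  handle 0.225 19 [ 0.4511 -0.2339  0.2257] [ 0.4637 -0.2135  0.2463]
```

Emit:
step_arm --pt "0.15 0 0" --pt "0.35 -0.01 0" --pt "0.5 -0.01 0" --pt "0.6 -0.01 0" --pt "0.5 -0.01 0" --pt "0.2 0 -0.04" --pt "0.2 -0.01 -0.04" --pt "0.2 0 0" --pt "0.2 -0.01 0" --pt "0.2 0 0" --pt "0.16 -0.01 0" --pt "0.1 0 0" --turn '[0,0,0,0,0,0,0,0,0,0,0,0]'

```text
time: 27.45
ee_pos: [0.5393, -0.2143, 0.1907]
eef_rot: [1.0, -0.012, 0.0, 0.0]
ft_force: [0.5, 0.7, -1.6]
width: 0.0291
grip_force: 45.0
```

Emit:
step_arm --pt "0.1 0 0" --pt "0.1 0 0" --pt "0 0 0" --turn '[0,0,0]'

```text
time: 27.75
ee_pos: [0.5442, -0.2142, 0.1906]
eef_rot: [1.0, -0.012, -0.0, 0.0]
ft_force: [-0.7, 0.3, -1.4]
width: 0.0292
grip_force: 45.0
```

I overshot by 5 mm with no contact. Moving back to 0.539 before lowering.

Emit:
step_arm --pt "-0.1 0 0" --pt "-0.1 0 0" --pt "0 0 0" --pt "0 0 -0.1" --pt "0 0 -0.1" --pt "0 0 -0.08" --pt "0 0 0" --turn '[0,0,0,0,0,0,0]'

```text
time: 28.45
ee_pos: [0.5388, -0.2142, 0.1832]
eef_rot: [1.0, -0.012, -0.0, -0.0]
ft_force: [0.8, -0.1, -1.7]
width: 0.0294
grip_force: 45.0
```

Emit:
step_arm --pt "0 0 -0.04" --pt "0 0 0" --turn '[0,0]'

```text
time: 28.65
ee_pos: [0.539, -0.2142, 0.1825]
eef_rot: [1.0, -0.012, -0.0, 0.0]
ft_force: [-0.6, -0.9, -2.3]
width: 0.0291
grip_force: 45.0
```

Expected seat at ee z ≈ 0.181.

Emit:
step_arm --pt "0 0 -0.04" --pt "0 0 0" --turn '[0,0]'

```text
time: 28.85
ee_pos: [0.539, -0.2142, 0.1816]
eef_rot: [1.0, -0.012, -0.0, 0.0]
ft_force: [0.1, 0.1, -1.7]
width: 0.0293
grip_force: 45.0
```

Emit:
step_arm --pt "0 0 -0.02" --pt "0 0 0" --turn '[0,0]'

```text
time: 29.05
ee_pos: [0.539, -0.2143, 0.1812]
eef_rot: [1.0, -0.012, 0.0, 0.0]
ft_force: [-1.3, 0.6, -2.4]
width: 0.0293
grip_force: 45.0
```

Emit:
step_arm --pt "0 0 -0.02" --pt "0 0 0" --turn '[0,0]'

```text
time: 29.25
ee_pos: [0.5391, -0.2142, 0.1811]
eef_rot: [1.0, -0.012, 0.0, 0.0]
ft_force: [-1.7, 0.4, 1.7]
width: 0.0293
grip_force: 45.0
```

Emit:
step_arm --pt "0 0 -0.02" --pt "0 0 0" --turn '[0,0]'

```text
time: 29.45
ee_pos: [0.5392, -0.2143, 0.181]
eef_rot: [1.0, -0.012, 0.0, 0.0]
ft_force: [-2.9, 1.7, 6.6]
width: 0.0294
grip_force: 45.0
```

Emit:
step_arm --pt "-0.01 0 0.02" --pt "0 0 0" --turn '[0,0]'

```text
time: 29.65
ee_pos: [0.5391, -0.2143, 0.1811]
eef_rot: [1.0, -0.012, 0.0, 0.0]
ft_force: [-1.6, 1.0, 3.3]
width: 0.0292
grip_force: 45.0
```

Emit:
step_arm --pt "0 0 0" --pt "0 0 0" --pt "0 0 0" --pt "0 0 0" --pt "0 0 0" --turn '[0,0,0,0,0]' --grip 0

```text
time: 30.15
ee_pos: [0.5387, -0.2142, 0.1805]
eef_rot: [1.0, -0.012, -0.0, 0.0]
ft_force: [-0.1, -0.3, -0.0]
width: 0.061
grip_force: 0.0
```

Emit:
step_arm --pt "0 0 0.2" --pt "0 0 0.6" --pt "0 0 1" --pt "0 0 1" --pt "0 0 1" --pt "0 0 0.4" --pt "0 0 0" --turn '[0,0,0,0,0,0,0]'

```text
time: 30.85
ee_pos: [0.5395, -0.2144, 0.2876]
eef_rot: [1.0, -0.012, 0.002, 0.001]
ft_force: [1.0, -0.4, -0.3]
width: 0.0867
grip_force: 0.0
```

```bash
python3 -c "
from hung import *
pickle.dump(hung(),open('h2.pkl','wb'))"
```

```text
[ 0.5395 -0.2144  0.2876] [ 1.  -0.4 -0.3] 0.08671252488630096
wrist 398 ctr [ 557.7 -214.6] [ 6.6 29.8] 4.0 ztop [0.2375 0.239 ]
wrist 383 ctr [ 540.  -213.8] [29.6  5.7] 88.5 ztop [0.2374 0.2391]
scene 27 ctr [ 536.  -209.7] [31.8  7. ] 89.0 ztop [0.235  0.2381]
scene 31 ctr [ 554.5 -211.3] [ 6.9 31.8] 4.2 ztop [0.2348 0.2382]
```

Both are seated, 18 mm apart and at the right height. Now the small one.

Emit:
step_arm --pt "0 0.5 0" --pt "-0.1 1 0" --pt "-0.25 1 0" --pt "-0.25 1 0" --pt "-0.25 1 0" --pt "-0.25 1 0" --pt "-0.25 1 0" --pt "-0.25 1 0" --pt "-0.25 1 0" --pt "-0.25 1 0" --pt "-0.25 1 0" --pt "-0.25 1 0" --turn '[0,0,0,-0.1,-0.1,-0.1,-0.1,-0.1,-0.1,-0.1,-0.05,0]'

```text
time: 32.2
ee_pos: [0.4726, 0.0751, 0.285]
eef_rot: [0.998, -0.057, -0.001, 0.0]
ft_force: [0.1, 0.7, 0.6]
width: 0.0869
grip_force: 0.0
```

Emit:
step_arm --pt "-0.25 1 0" --pt "-0.25 1 0" --pt "-0.25 1 0" --pt "-0.25 1 -0.2" --pt "-0.2 1 -0.4" --pt "-0.08 1 -0.4" --pt "0 0.9 -0.4" --pt "0 0.6 -0.2" --pt "0 0.26 0" --pt "0 0 0" --turn '[0,0,0,0,0,0,0,0,0,0]'

```text
time: 33.2
ee_pos: [0.4409, 0.2681, 0.2453]
eef_rot: [0.998, -0.056, -0.001, 0.0]
ft_force: [-0.1, -0.6, 0.3]
width: 0.0869
grip_force: 0.0
```

```bash
python3 -c "
from wl import *
tabs('wrist',(.185,))"
```

```text
[0.4414 0.2672 0.2456] 0.087 [-0.4 -0.2  0.9]
0.185 332 [442.2 266.5] [29.1  6.2] 83.5 0.1847
```

Emit:
step_arm --pt "0 -0.02 -0.5" --pt "0 0 -0.9" --pt "0 0 -0.9" --pt "0 0 -0.9" --pt "0 0 -0.8" --pt "0 0 -0.5" --pt "0 0 -0.18" --pt "0 0 0" --turn '[0,0,0,0,0,0,0,0]'

```text
time: 34.05
ee_pos: [0.4417, 0.2664, 0.1285]
eef_rot: [0.998, -0.058, -0.0, 0.0]
ft_force: [0.3, 0.4, 0.4]
width: 0.0869
grip_force: 0.0
```

Emit:
step_arm --pt "0 0 0" --pt "0 0 0" --pt "0 0 0" --pt "0 0 0" --pt "0 0 0" --pt "0 0 0" --pt "0 0 0" --pt "0 0 0" --pt "0 0 0" --pt "0 0 0" --turn '[0,0,0,0,0,0,0,0,0,0]' --grip 1 --newtons 45

```text
time: 35.05
ee_pos: [0.4417, 0.2667, 0.1286]
eef_rot: [0.998, -0.057, -0.0, 0.0]
ft_force: [0.4, -1.1, -0.1]
width: 0.0288
grip_force: 45.0
```

Emit:
step_arm --pt "0 0 0.2" --pt "0 0 0.5" --pt "0 0 0.7" --pt "0 0 0.8" --pt "0 0 0.8" --pt "0 0 0.8" --pt "0 0 0.7" --pt "0 0 0.5" --pt "0 0 0.2" --turn '[0,0,0,0,0,0,0,0,0]'

```text
time: 35.95
ee_pos: [0.4421, 0.2671, 0.2604]
eef_rot: [0.998, -0.057, 0.001, -0.0]
ft_force: [0.2, -1.1, -1.1]
width: 0.0291
grip_force: 45.0
```

Emit:
step_arm --pt "-0.05 -0.4 0" --pt "-0.1 -0.7 0" --pt "-0.1 -0.9 0" --pt "0 -1 0" --pt "0.05 -1 0" --pt "0.05 -1 0" --pt "0.05 -1 0" --pt "0.05 -1 0" --pt "0.05 -1 0" --pt "0.05 -1 0" --pt "0.05 -1 0" --pt "0.05 -1 0" --turn '[0,0,0,0.1,0.1,0.1,0.1,0.1,0.1,0.1,0.05,0]'

```text
time: 37.15
ee_pos: [0.4446, -0.0099, 0.2578]
eef_rot: [1.0, -0.013, -0.001, -0.0]
ft_force: [-0.1, 0.3, -0.9]
width: 0.0293
grip_force: 45.0
```

Emit:
step_arm --pt "0.05 -1 0" --pt "0.05 -1 0" --pt "0.05 -1 0" --pt "0.05 -1 0" --pt "0.05 -1 0" --pt "0.05 -1 0" --pt "0.05 -0.9 0" --pt "0.03 -0.7 0" --pt "0 -0.4 -0.3" --pt "0 -0.17 -0.5" --pt "0 0 -0.6" --pt "0 0 -0.5" --turn '[0,0,0,0,0,0,0,0,0,0,0,0]'

```text
time: 38.35
ee_pos: [0.4543, -0.2116, 0.2091]
eef_rot: [1.0, -0.012, -0.001, -0.0]
ft_force: [0.6, -0.2, -1.7]
width: 0.0292
grip_force: 45.0
```

Emit:
step_arm --pt "0 0 -0.4" --pt "0 0 -0.2" --pt "0 0 -0.12" --pt "0 0 0" --turn '[0,0,0,0]'

```text
time: 38.75
ee_pos: [0.455, -0.2123, 0.1931]
eef_rot: [1.0, -0.012, -0.0, 0.0]
ft_force: [0.3, 0.3, -0.9]
width: 0.0294
grip_force: 45.0
```

Run:
```python
from bar import *
o=bar(("wrist",));pickle.dump(o,open("b4.pkl","wb"))
```

```text
[ 0.455  -0.2123  0.1931] [ 0.3  0.3 -0.9] -0.025
wrist 3667 bar slope -0.0192 y@.49,.554 [-0.2122 -0.2135] x 0.4924 0.5896
  shoulder x [0.5363 0.5655 0.5724] ymid -0.2116
  x 0.49 y -0.2157 -0.2092 ztop 0.2187
  x 0.5 y -0.2164 -0.2088 ztop 0.2188
  x 0.51 y -0.2166 -0.2091 ztop 0.2171
  x 0.52 y -0.2169 -0.2093 ztop 0.2125
  x 0.53 y -0.217 -0.2092 ztop 0.2162
  x 0.54 y -0.2236 -0.1991 ztop 0.2286
  x 0.55 y -0.2178 -0.2 ztop 0.2162
  handle 0.17 6 [ 0.4575 -0.2225  0.1845] [ 0.4581 -0.2078  0.185 ]
  handle 0.185 1113 [ 0.443  -0.2261  0.1862] [ 0.4589 -0.1981  0.2037]
  handle 0.205 477 [ 0.4552 -0.228   0.2055] [ 0.467  -0.196   0.2249]
  handle 0.225 1293 [ 0.4575 -0.2266  0.2256] [ 0.4681 -0.1891  0.2454]
```

Emit:
step_arm --pt "0.15 0 0" --pt "0.35 -0.01 0" --pt "0.5 -0.01 0" --pt "0.5 -0.01 0" --pt "0.4 -0.01 0" --pt "0.3 0 0" --pt "0.2 -0.01 0" --pt "0.15 0 -0.04" --pt "0.1 0 -0.04" --pt "0 0 0" --turn '[0,0,0,0,0,0,0,0,0,0]'

```text
time: 39.8
ee_pos: [0.5212, -0.2137, 0.1909]
eef_rot: [1.0, -0.012, -0.0, -0.0]
ft_force: [-0.1, -0.3, -1.0]
width: 0.0293
grip_force: 45.0
```

Expected seat at ee z ≈ 0.1816.

Emit:
step_arm --pt "0 0 -0.1" --pt "0 0 -0.1" --pt "0 0 -0.08" --pt "0 0 -0.04" --pt "0 0 0" --turn '[0,0,0,0,0]'

```text
time: 40.3
ee_pos: [0.5211, -0.2137, 0.183]
eef_rot: [1.0, -0.012, -0.0, 0.0]
ft_force: [0.5, 0.0, -0.9]
width: 0.0293
grip_force: 45.0
```

Emit:
step_arm --pt "0 0 -0.04" --pt "0 0 0" --turn '[0,0]'

```text
time: 40.5
ee_pos: [0.5212, -0.2137, 0.1821]
eef_rot: [1.0, -0.012, -0.0, 0.0]
ft_force: [0.1, -0.4, -1.6]
width: 0.0295
grip_force: 45.0
```

Emit:
step_arm --pt "0 0 -0.02" --pt "0 0 0" --turn '[0,0]'

```text
time: 40.7
ee_pos: [0.5213, -0.2138, 0.1817]
eef_rot: [1.0, -0.012, 0.0, 0.0]
ft_force: [-0.5, -0.1, -0.9]
width: 0.0291
grip_force: 45.0
```

Emit:
step_arm --pt "0 0 -0.02" --pt "0 0 0" --turn '[0,0]'

```text
time: 40.9
ee_pos: [0.5213, -0.2138, 0.1816]
eef_rot: [1.0, -0.012, 0.0, 0.0]
ft_force: [-2.1, 0.3, 1.8]
width: 0.0293
grip_force: 45.0
```

Emit:
step_arm --pt "0 0 -0.02" --pt "0 0 0" --turn '[0,0]'

```text
time: 41.1
ee_pos: [0.5214, -0.2138, 0.1815]
eef_rot: [1.0, -0.012, 0.0, 0.0]
ft_force: [-1.9, 0.8, 5.9]
width: 0.0295
grip_force: 45.0
```

Contact came at the predicted floor height. I'll release and check.

Emit:
step_arm --pt "-0.01 0 0.02" --pt "0 0 0" --turn '[0,0]'

```text
time: 41.3
ee_pos: [0.5213, -0.2138, 0.1815]
eef_rot: [1.0, -0.012, 0.0, 0.0]
ft_force: [-0.4, -0.4, 3.9]
width: 0.0293
grip_force: 45.0
```

Emit:
step_arm --pt "0 0 0" --pt "0 0 0" --pt "0 0 0" --pt "0 0 0" --pt "0 0 0" --turn '[0,0,0,0,0]' --grip 0

```text
time: 41.8
ee_pos: [0.5209, -0.2137, 0.181]
eef_rot: [1.0, -0.012, -0.0, 0.0]
ft_force: [0.5, 0.1, 1.0]
width: 0.0613
grip_force: 0.0
```

Emit:
step_arm --pt "0 0 0.2" --pt "0 0 0.6" --pt "0 0 1" --pt "0 0 1" --pt "0 0 1" --pt "0 0 0.4" --pt "-0.3 0 0" --pt "-0.3 0 0" --pt "0 0 0" --pt "0 0 0" --turn '[0,0,0,0,0,0,0,0,0,0]'

```text
time: 42.8
ee_pos: [0.5053, -0.2137, 0.2854]
eef_rot: [1.0, -0.013, -0.001, -0.0]
ft_force: [0.7, -0.9, -0.3]
width: 0.0869
grip_force: 0.0
```

Run:
```python
from hung import *
o=hung()
a=o["scene"]["image"][120:280,200:360][:,:,::-1];b=o["wrist"]["image"][:,:,::-1]
a=cv2.convertScaleAbs(cv2.resize(a,(400,400),interpolation=cv2.INTER_CUBIC),alpha=1.5)
cv2.imwrite("pics/f1.png",np.hstack([a,cv2.copyMakeBorder(cv2.resize(b,(400,300)),0,100,0,0,cv2.BORDER_CONSTANT)]))
```

```text
[ 0.5053 -0.2137  0.2854] [ 0.7 -0.9 -0.3] 0.08694368665226986
wrist 411 ctr [ 558.  -214.7] [ 6.3 29.8] 3.9 ztop [0.2377 0.2391]
wrist 414 ctr [ 539.6 -213.9] [29.4  5.9] 88.7 ztop [0.2375 0.239 ]
wrist 387 ctr [ 522.  -213.4] [30.   5.8] 88.7 ztop [0.2376 0.2391]
scene 29 ctr [ 518.7 -211.1] [34.4  7. ] 88.8 ztop [0.2355 0.2396]
scene 25 ctr [ 535.8 -208.6] [32.   5.6] 88.6 ztop [0.2358 0.2394]
scene 30 ctr [ 554.5 -211.2] [ 7.2 33.4] 5.6 ztop [0.235  0.2392]
```

View pics/f1.png

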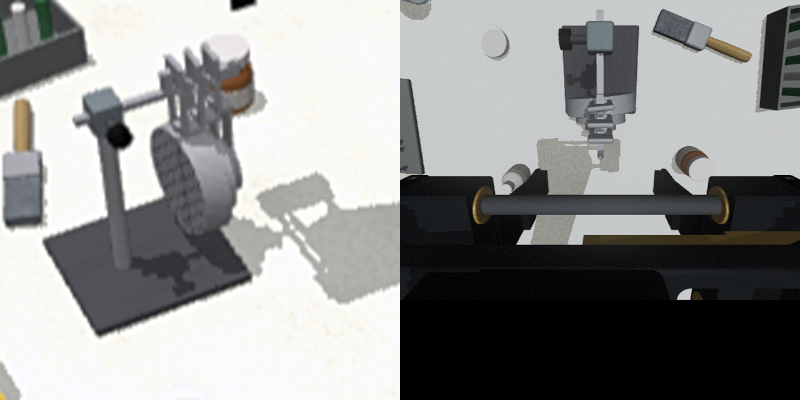

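The picture shows all three strainers nested on the bar, with their tabs at left-panel (172,75), (190,62) and (212,70). They are 18 mm apart at equal seat height, and the gripper is clear, so I'm handing in.

```bash
python3 -c "
from bench import *
print(close_job())"
```

```text
the job is handed in; nothing more can be done
None
```

All three strainers hang nested and mouths out in their own notches, largest next to the post, and the job was handed in at about 43 s with the highest reading on the stand about 11 N; my first grasp missed because the fingertips sit about 28 mm above the reported TCP, so the fingers shut on the large strainer's tab top at about 13 N and shifted it a few mm in the rack before a clean regrasp.

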